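Load a carrier past the drop catch of a transfer lane

TASK

Load the carrier with the orange block into the transfer lane: set it down flat and square in the open mouth, clear of the yellow catch, then slide it along the lane floor so that its own front edge lifts the catch and it passes beneath, until it is home against the end stop and the catch has dropped behind it. Let go of it there; leave the carrier with the blue block standing where it is.

Things in the scene. Friction and masses are not known exactly. Their poses are not given: they have to be found in the camera images.
- carrier_orange: Carrier to load: black square plate 100 x 100 x 24 mm with a square orange block upright on its centre, 28 x 28 mm, from 24 to 86 mm above the plate's underside (grip it there from above, any two opposite faces). 0.2 to 0.45 kg, loose on the table. Origin: centre of the underside; z up; x, y along its sides. All four ways round are alike.
- carrier_blue: Carrier to leave alone: black square plate 100 x 100 x 24 mm with a square blue block upright on its centre, 28 x 28 mm, from 24 to 86 mm above the plate's underside (grip it there from above, any two opposite faces). 0.2 to 0.45 kg, loose on the table. Origin: centre of the underside; z up; x, y along its sides. All four ways round are alike.
- lane: Fixed lane. Origin: underside centre; x from mouth (robot side) to end stop, y left, z up. Floor: top of the 360 x 200 x 12 mm base. Rails 22 mm high, 116 mm apart, flaring to 165 mm over x -70 to -170 mm; dark end stop face at x 135 mm. Carrier centre x: -115 mm in the mouth, clear of the catch; -73 meets catch; past 72 catch drops; 85 home. Hinge post at x -59, y 78 mm, 78 mm above the table.
- catch (a joint): Yellow catch, an arm hinged at lane x -59 mm, 66 mm above the table, sloping down along the lane over its left part only (y 28 to 58 mm) to a heel with its far face at x 9 mm, foot 6 mm above the floor. Rad: 0 down on its stop, about 0.3 riding on a carrier plate. 70 g, swings freely, falls back to 0; stays under 80 mm above the table and left of a passing carrier's block.
Mind the look-alikes: they are no part of the job. Leave any green or pink look-alike of the carrier_orange alone.

How it is judged:
On the way, in this order (a step that is already met when the one before it is completed fails the run):
1. The orange-block carrier is set down flat on the lane floor in the mouth, before the catch, with the catch still down (z of carrier_orange in the frame of lane between 0.004 and 0.02 m and y of carrier_orange in the frame of lane between -0.02 and 0.02 m and angle between carrier_orange's own z axis and vertical below 0.17 rad and x of carrier_orange in the frame of lane between -0.165 and -0.062 m and value of joint catch below 0.05 rad), for 0.1 s.
2. The carrier, flat on the lane floor, is under the catch and holds it lifted (z of carrier_orange in the frame of lane between 0.004 and 0.02 m and y of carrier_orange in the frame of lane between -0.02 and 0.02 m and angle between carrier_orange's own z axis and vertical below 0.17 rad and x of carrier_orange in the frame of lane between -0.07 and 0.076 m and value of joint catch above 0.12 rad), for 0.1 s.
At the end, for the whole second after the job is handed in: The orange-block carrier rests flat (6 degrees) on the lane floor, released, its centre 60 to 92 mm along the lane from the lane origin and within 20 mm of its middle line; the catch hangs down behind it (below 0.08 rad); the blue-block carrier is within 20 mm of its start (x of carrier_orange in the frame of lane between 0.06 and 0.092 m and y of carrier_orange in the frame of lane between -0.02 and 0.02 m and z of carrier_orange in the frame of lane between 0.006 and 0.018 m and angle between carrier_orange's own z axis and vertical below 0.1 rad and value of joint catch below 0.08 rad and linear speed of carrier_orange below 0.02 m/s and distance of carrier_blue from where it was at the start of the episode below 0.02 m); the robot touches nothing.
It fails at once if The carrier with the blue block is moved by more than 20 mm (distance of carrier_blue from where it was at the start of the episode above 0.02 m).
It also fails if it takes over 51 s, if anything falls off the work surface, if the arm or the gripper's body presses on something with over 40 N, if the wrist force passes 120 N, or if a joint passes its speed limit or range.

ROBOT

A 7-joint arm with a two-finger parallel gripper is mounted at the origin on the work surface. World frame = base frame: x ahead of the robot, y to its left, z up, the work surface at z = 0. Lengths are in m, angles in rad, forces in N, time in s.
With the tool pointing down it reaches from about 0.425 to 0.875 m from the base axis. Payload 4.7 kg.
Tool frame: the origin (TCP) lies at the very end of the fingers, on their centre line; the grasp point (between the pads) lies 19 mm behind it; z points along the fingers, y is the line along which they close (so a half turn about z gives the same grasp; the last joint's range is limited). The gripper opens to 87 mm and grips with 3 to 60 N. Pads are 19 mm wide; open, the fingers measure 117 mm over their backs; the gripper's body (75 mm by 190 mm) begins 51 mm behind the grasp point.
Start: joints at [-1.13, 0.321, -0.07, 1.45, 0.023, 1.371, -0.057], TCP at [0.269, 0.592, 0.223] pointing down, gripper open.
Joint ranges: [-2.86, 2.86], [-0.3, 2.09], [-1.38, 1.24], [0.06, 2.45], [-1.56, 4.7], [0.09, 2.05], [-2.69, 2.69]. Speed limits (rad/s): [2.57, 2.57, 3.14, 3.14, 3.14, 3.14, 3.14].

INTERFACE

Orientations are given as a rotation vector (axis times angle).
In Python, from bench import ctrl, vision gives the robot as it stands.
- The arm moves only by the tool jog_arm, never from a script. Its argument "increments" is a list of rows, each an object of numbers: "tx", "ty", "tz": the shift along the tool's x, y, z in mm; "wx", "wy", "wz": the turn, a rotation vector about the tool's x, y, z in rad; "gripper": the opening, from 0 (shut) to 1 (fully open). In form: [{"tx": .., "ty": .., "tz": .., "wx": .., "wy": .., "wz": .., "gripper": ..}, ...]. A call has exactly 5 rows; each row is the pose to reach, as a shift and turn from the pose commanded when the call began, along the tool's axes at that moment; what a row does not reach only later rows make up. A row lasts 1/12 s, in which the tool goes at most 41.7 mm and 7.16 degrees, less where a joint would pass 70% of its speed; a pose out of reach is approached as far as the arm can. A call with a gripper value outside its range is refused whole. The fingers move at their own pace and stop on an object; "grip_force" is the grip in N (left out, the last holds). Time passes only in rows, so rows that repeat a pose let the fingers close, or fill a call up. It gives the time, the measured TCP pose, the force, the opening and the grip force at its end, in the units of the state.
- ctrl.get_state(): the state, without advancing time (a new reading comes with each control period).
- vision.get_image(name): name is "scene" or "top" or "wrist"; returns a dict with "color" (480x640x3 uint8, blue, green, red), "fx", "fy", "cx", "cy" (pixels), "k1" (the pictures are not rectified: a ray, as slopes to the right and down, at radius r is drawn at 1 + k1 r^2 times it, then the intrinsics apply), "extrinsics" (4x4, takes a point from world to camera coordinates). Camera axes: x right, y down, z forward; pixel columns grow to the right and rows downward; lengths in m; the calibration is good to about 2 mm. A picture is of the moment at which its call begins. There is no depth.
- ctrl.close_job(): hands the job in; it is judged then, once.
Trained networks look in the newest picture that a camera, given by its name, has taken for a name from the list of things; names that differ only in an ending like _2 or _b are one class to them, and where a whole thing is asked for, a point or a joint stands for the part that bears it (a point fixed in the world has none). Each returns a list of dicts, best first, with "conf" (0 to 1); they miss things now and then, are a little off and sometimes report something else, mostly with a low value. They report only what shows in the picture. A call takes as long as a camera call. They do not tell look-alikes from the thing itself.
- vision.spot_in(camera, thing): "bbox" ([left, top, right, bottom] in pixels, round what is visible of it).
The state is a dict: "time": time; "joint_positions": joint angles; "qd": joint speeds; "joint_torque": joint torques, N m; "position": TCP position; "tool_rot": TCP orientation; "ft_force": force on the tool from outside, world axes, zero at the start; "torque": the same for the moment, N m; "grip_width": opening from 0.0 (shut) to 1.0 (fully open); "grip_force": force on a finger pad.
Only numpy, scipy, OpenCV 4.12 (cv2) and the standard library are available. Lean on these libraries where they do the work, as an engineer would, in place of code of your own. Each camera call takes 0.05 s, during which the arm holds its last target. There are 200 camera calls.

## Working session

There is one attempt and no reset: what is moved stays moved. The work goes in short steps, Python scripts to look and compute and a tool call to move; the robot and the scene stay as the last step left them, time stands still between calls to the robot, and variables do not carry over. Pictures are saved under pics/ and viewed, at most 10 in all, crops included, and the job is handed in when it is done.

Besides the shell and the picture viewer there is one more tool, called after ">>>" by a JSON object that holds its "fn" and its "kwargs", one argument or row to a line. jog_arm: Moves the arm, as the interface text tells. Its arguments: {"type":"object","properties":{"increments":{"type":"array"},"grip_force":{"type":"number"}},"required":["increments"]}

```bash
mkdir -p pics; ls; python3 - <<'E'
from bench import ctrl, vision
import cv2,numpy as np
s=ctrl.get_state();print(s)
for n in("top","scene"):
    im=vision.get_image(n);cv2.imwrite(f"pics/{n}1.png",im["color"])
    print(n,im["fx"],im["fy"],im["cx"],im["cy"],im["k1"],np.round(im["extrinsics"],4).tolist())
    for t in("carrier_orange","carrier_blue","lane","catch"):
        print(t,[(np.round(d["bbox"]).tolist(),round(d["conf"],2)) for d in vision.spot_in(n,t)])
E
```

```text
pics
{'time': 0.0, 'joint_positions': array([-1.12992079,  0.32185093, -0.07009826,  1.45167541,  0.02261669,
        1.37078503, -0.05689338]), 'qd': array([ 2.73292527e-04, -8.32925853e-04, -2.47912666e-04,  1.44558001e-03,
       -4.69417382e-04, -7.70316387e-04, -4.62523403e-05]), 'joint_torque': array([-7.61686283e-05, -4.91273367e+01, -4.03603585e-01, -3.12541544e+01,
       -6.36838214e-02,  4.33897250e-02,  1.77861148e-04]), 'position': array([0.26887452, 0.5911769 , 0.22144327]), 'tool_rot': array([-6.65155471e-01, -3.07006037e+00,  2.99626535e-03]), 'ft_force': array([ 0.94262911,  0.75106186, -0.53117852]), 'torque': array([-0.01958056, -0.02798654, -0.00764339]), 'grip_force': 0.0, 'grip_width': 0.9944920293722668}
top 604.9956044145217 604.9956044145217 310.6519697403774 246.1977063920863 -0.19153910789576914 [[0.0285, -0.9994, -0.0204, -0.1719], [-0.9984, -0.0275, -0.0493, 0.4752], [0.0487, 0.0218, -0.9986, 1.2308], [0.0, 0.0, 0.0, 1.0]]
carrier_orange [([391.0, 126.0, 448.0, 183.0], 0.97), ([384.0, 213.0, 443.0, 270.0], 0.8), ([451.0, 309.0, 506.0, 366.0], 0.73), ([306.0, 298.0, 360.0, 349.0], 0.57)]
carrier_blue [([280.0, 202.0, 338.0, 264.0], 0.93)]
lane [([117.0, 118.0, 228.0, 289.0], 0.63)]
catch [([127.0, 196.0, 162.0, 230.0], 0.72)]
scene 474.9287709897813 474.9287709897813 314.21979057730385 249.57375975074743 0.03236459523234875 [[-0.3716, 0.9284, 0.0001, 0.3373], [0.698, 0.2795, -0.6593, -0.2493], [-0.6121, -0.2449, -0.7519, 1.2969], [0.0, 0.0, 0.0, 1.0]]
carrier_orange [([151.0, 277.0, 218.0, 330.0], 0.86), ([194.0, 153.0, 252.0, 197.0], 0.81), ([296.0, 185.0, 353.0, 236.0], 0.79), ([203.0, 215.0, 254.0, 266.0], 0.72)]
carrier_blue [([287.0, 247.0, 346.0, 302.0], 0.9)]
lane [([357.0, 257.0, 515.0, 453.0], 0.89), ([289.0, 245.0, 351.0, 303.0], 0.36)]
catch []
```

View pics/top1.png

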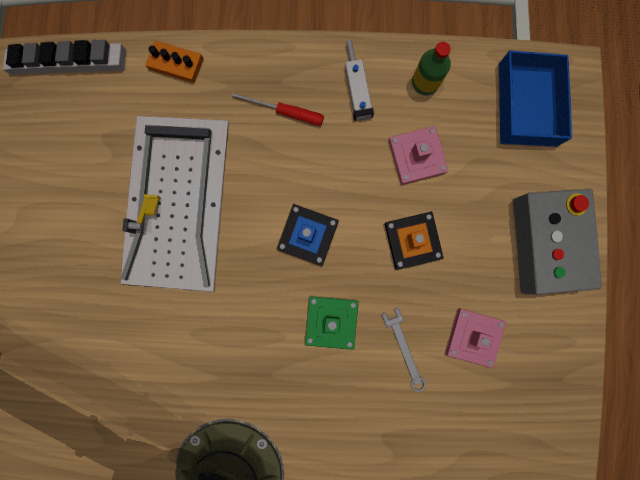

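View pics/scene1.png

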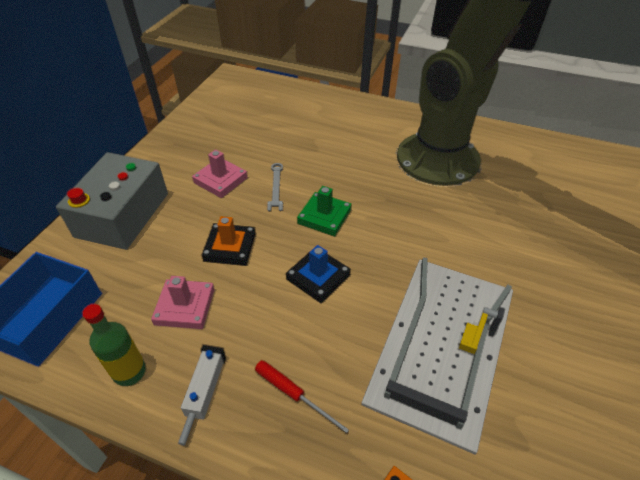

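The scene picture shows the orange-block carrier at (228,241) and the lane at the lower right, with the yellow catch at (475,335). In the top picture the candidates are pink (418,155), orange block on black plate (414,240), pink (476,338) and green (331,323). Only (414,240) has the black plate and orange block. The blue-block carrier at (308,235) stays where it is. I'll confirm with a crop and measure.

```bash
cat > h.py <<'E'
import numpy as np,cv2
def cam(im):
    K=np.array([[im["fx"],0,im["cx"]],[0,im["fy"],im["cy"]],[0,0,1]]);return K,np.array([im["k1"],0,0,0,0.]),np.array(im["extrinsics"])
def p2w(im,px,z):
    K,D,E=cam(im);u=cv2.undistortPoints(np.array(px,float).reshape(-1,1,2),K,D).reshape(-1,2)
    R,t=E[:3,:3],E[:3,3];c=-R.T@t;d=np.c_[u,np.ones(len(u))]@R
    return c+d*((z-c[2])/d[:,2])[:,None]
def w2p(im,P):
    K,D,E=cam(im);return cv2.projectPoints(np.array(P,float).reshape(-1,1,3),cv2.Rodrigues(E[:3,:3])[0],E[:3,3],K,D)[0].reshape(-1,2)
E
python3 - <<'E'
from bench import vision
from h import *
im=vision.get_image("top");c=im["color"]
crop=c[200:285,370:455];cv2.imwrite("pics/crop1.png",cv2.resize(crop,None,fx=3.5,fy=3.5,interpolation=cv2.INTER_CUBIC))
lane=c[105:300,105:245];cv2.imwrite("pics/lane1.png",cv2.resize(lane,None,fx=3,fy=3,interpolation=cv2.INTER_CUBIC))
# plate (black+orange) outline
g=crop.astype(int);hsv=cv2.cvtColor(crop,cv2.COLOR_BGR2HSV)
for nm,m in(("plate",(g.max(2)<60)),):
    m=cv2.morphologyEx(m.astype(np.uint8),cv2.MORPH_OPEN,np.ones((2,2)))
    k=max(cv2.findContours(m,0,2)[0],key=cv2.contourArea)
    r=cv2.minAreaRect(k);b=cv2.boxPoints(r)+[370,200];w=p2w(im,b,.024)
    print(nm,b.round(1).tolist(),w.round(4).tolist(),w.mean(0).round(4),[round(float(np.linalg.norm(w[i]-w[i-1])),4) for i in range(4)],[round(float(np.arctan2(*(w[i]-w[i-1])[1::-1])),3) for i in range(4)])
m=(c.min(2)>135).astype(np.uint8);m[:, :110]=0;m[:,240:]=0;m[:105]=0;m[300:]=0
m=cv2.morphologyEx(m,cv2.MORPH_OPEN,np.ones((3,3)))
k=np.vstack([q for q in cv2.findContours(m,0,2)[0] if cv2.contourArea(q)>100])
b=cv2.minAreaRect(k);b=cv2.boxPoints(b);w=p2w(im,b,.012)
print("lane",b.round(1).tolist(),w.round(4).tolist(),w.mean(0).round(4),[round(float(np.linalg.norm(w[i]-w[i-1])),4) for i in range(4)],[round(float(np.arctan2(*(w[i]-w[i-1])[1::-1])),3) for i in range(4)])
E
```

```text
plate [[384.6, 223.5], [432.7, 212.1], [444.0, 259.3], [395.9, 270.8]] [[0.5294, -0.3078, 0.024], [0.5557, -0.4061, 0.024], [0.4598, -0.431, 0.024], [0.434, -0.3329, 0.024]] [ 0.4947 -0.3694  0.024 ] [0.0986, 0.1018, 0.0991, 0.1015] [0.257, -1.309, -2.888, 1.828]
lane [[120.5, 283.1000061035156], [135.3000030517578, 113.0999984741211], [227.0, 121.0999984741211], [212.1999969482422, 291.1000061035156]] [[0.3913, 0.2381, 0.012], [0.7545, 0.225, 0.012], [0.7378, 0.0246, 0.012], [0.3816, 0.0415, 0.012]] [0.5663 0.1323 0.012 ] [0.1968, 0.3634, 0.2011, 0.3566] [1.522, -0.036, -1.654, 3.094]
```

View pics/crop1.png

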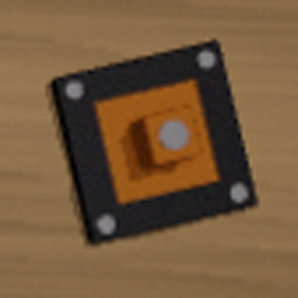

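View pics/lane1.png

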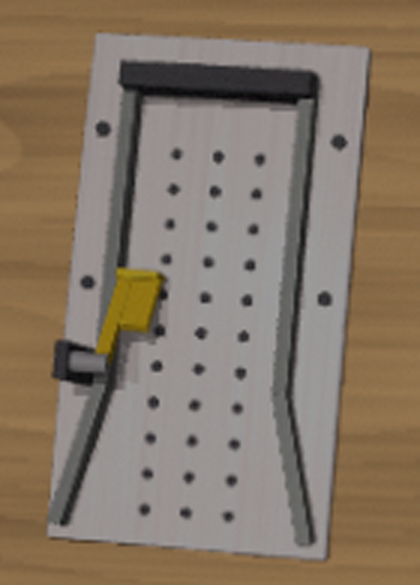

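The crop confirms the orange block on the black plate at top pixel (414,240). The lane picture shows the mouth at the bottom, the end stop at the top and the catch on the left rail. The base corners are at about (137,116), (228,121), (214,291) and (121,284) in the top picture.

```bash
cat >> h.py <<'E'
from scipy.spatial.transform import Rotation as Ro
def tgt(ctrl,p,yaw=None):
    "tool shift (mm) and turn to world TCP p with tool y at angle yaw, tool down"
    s=ctrl.get_state();R=Ro.from_rotvec(s["tool_rot"])
    d=R.inv().apply(np.array(p)-s["position"])*1000
    y0=np.arctan2(*R.as_matrix()[1::-1,1]);yaw=y0 if yaw is None else yaw
    T=Ro.from_matrix(np.array([[-np.sin(yaw),np.cos(yaw),0],[np.cos(yaw),np.sin(yaw),0],[0,0,-1]]))
    # tool x = (-sin,cos), y=(cos,sin), z down
    print("t",round(s["time"],2),"pos",s["position"].round(4),"yawy",round(y0,3),"F",s["ft_force"].round(1),"grip",round(s["grip_width"],3),round(s["grip_force"],1))
    print("  shift",d.round(1),"turn",(R.inv()*T).as_rotvec().round(3))
E
python3 - <<'E'
from bench import vision,ctrl
from h import *
im=vision.get_image("top")
w=p2w(im,[[137,116],[228,120.7],[214,291.3],[121.3,283.7]],.012)
print(w.round(4).tolist(),[round(float(np.linalg.norm(w[i]-w[i-1])),4) for i in range(4)],w.mean(0))
print([round(float(np.arctan2(*(w[a]-w[b])[1::-1])),4) for a,b in((0,3),(1,2))],[round(float(np.arctan2(*(w[a]-w[b])[1::-1])-np.pi/2),4) for a,b in((0,1),(3,2))])
# holes: middle column
h=np.array([[218,157],[214,191],[211,228],[208,263],[205,298],[201,333],[198,370],[195,405],[191,441],[189,477],[186,513]])/3+105
hw=p2w(im,h,.012);print(hw[[0,5,10]].round(4).tolist(),np.polyfit(hw[:,0],hw[:,1],1))
# block
c=im["color"];hsv=cv2.cvtColor(c[200:285,370:455],cv2.COLOR_BGR2HSV)
print("block top",p2w(im,[[370+174/3.5,200+135/3.5]],.086))
tgt(ctrl,[.5,.1,.22],.257); tgt(ctrl,[.495,-.369,.15],.257)
E
```

```text
[[0.7481, 0.2206, 0.012], [0.7387, 0.0225, 0.012], [0.3813, 0.0377, 0.012], [0.3901, 0.2362, 0.012]] [0.3584, 0.1983, 0.3577, 0.1986] [0.56452554 0.12926176 0.012     ]
[-0.0435, -0.0426] [-0.0474, -0.0443]
[[0.6589, 0.1261, 0.012], [0.5347, 0.1322, 0.012], [0.4095, 0.1379, 0.012]] [-0.04740867  0.1574133 ]
block top [[ 0.49660073 -0.37036303  0.086     ]]
t 0.6 pos [0.2691 0.5917 0.2226] yawy 1.144 F [-1.1 -0.8 -0.3] grip 0.999 0.0
  shift [-413.7 -352.     2.6] turn [0.    0.    0.887]
t 0.6 pos [0.2691 0.5917 0.2226] yawy 1.144 F [-1.1 -0.8 -0.3] grip 0.999 0.0
  shift [-603.3 -781.    72.6] turn [0.    0.    0.887]
```

>>> {"fn": "jog_arm", "kwargs": {
  "increments": [
    {"tx":-30,"ty":-26,"wz":0.12,"gripper":1},
    {"tx":-60,"ty":-52,"wz":0.24,"gripper":1},
    {"tx":-90,"ty":-78,"wz":0.36,"gripper":1},
    {"tx":-120,"ty":-104,"wz":0.48,"gripper":1},
    {"tx":-150,"ty":-130,"wz":0.6,"gripper":1}
  ]
}}

```text
validation failed for argument at $.in...
```

```bash
python3 - <<'E'
from bench import ctrl
from h import *
tgt(ctrl,[.5,.1,.22],.257); tgt(ctrl,[.495,-.369,.15],.257)
E
```

```text
t 0.6 pos [0.2691 0.5917 0.2226] yawy 1.144 F [-1.1 -0.8 -0.3] grip 0.999 0.0
  shift [-413.7 -352.     2.6] turn [0.    0.    0.887]
t 0.6 pos [0.2691 0.5917 0.2226] yawy 1.144 F [-1.1 -0.8 -0.3] grip 0.999 0.0
  shift [-603.3 -781.    72.6] turn [0.    0.    0.887]
```

Probably all the keys are required.

>>> {"fn": "jog_arm", "kwargs": {
  "increments": [
    {"tx":-30,"ty":-26,"tz":0,"wx":0,"wy":0,"wz":0.12,"gripper":1},
    {"tx":-60,"ty":-52,"tz":0,"wx":0,"wy":0,"wz":0.24,"gripper":1},
    {"tx":-90,"ty":-78,"tz":0,"wx":0,"wy":0,"wz":0.36,"gripper":1},
    {"tx":-120,"ty":-104,"tz":0,"wx":0,"wy":0,"wz":0.48,"gripper":1},
    {"tx":-150,"ty":-130,"tz":0,"wx":0,"wy":0,"wz":0.6,"gripper":1}
  ]
}}

```text
time: 1.02
position: [0.3524, 0.4095, 0.2227]
tool_rot: [-1.551, -2.732, -0.001]
ft_force: [1.1, -1.1, -0.4]
grip_width: 1.0
grip_force: 0.0
```

>>> {"fn": "jog_arm", "kwargs": {
  "increments": [
    {"tx":-40,"ty":2,"tz":0,"wx":0,"wy":0,"wz":0.06,"gripper":1},
    {"tx":-80,"ty":5,"tz":0,"wx":0,"wy":0,"wz":0.12,"gripper":1},
    {"tx":-120,"ty":7,"tz":0,"wx":0,"wy":0,"wz":0.18,"gripper":1},
    {"tx":-160,"ty":10,"tz":0,"wx":0,"wy":0,"wz":0.24,"gripper":1},
    {"tx":-200,"ty":12,"tz":0,"wx":0,"wy":0,"wz":0.287,"gripper":1}
  ]
}}

```text
time: 1.43
position: [0.4665, 0.2447, 0.2231]
tool_rot: [1.922, 2.485, 0.002]
ft_force: [0.9, 0.2, 0.4]
grip_width: 0.998
grip_force: 0.0
```

>>> {"fn": "jog_arm", "kwargs": {
  "increments": [
    {"tx":-40,"ty":-4,"tz":0,"wx":0,"wy":0,"wz":0,"gripper":1},
    {"tx":-80,"ty":-8,"tz":0,"wx":0,"wy":0,"wz":0,"gripper":1},
    {"tx":-120,"ty":-12,"tz":0,"wx":0,"wy":0,"wz":0,"gripper":1},
    {"tx":-160,"ty":-16,"tz":0,"wx":0,"wy":0,"wz":0,"gripper":1},
    {"tx":-200,"ty":-22,"tz":0,"wx":0,"wy":0,"wz":0,"gripper":1}
  ]
}}

```text
time: 1.85
position: [0.4954, 0.0455, 0.2229]
tool_rot: [1.918, 2.488, 0.002]
ft_force: [0.0, -0.1, 0.3]
grip_width: 1.0
grip_force: 0.0
```

>>> {"fn": "jog_arm", "kwargs": {
  "increments": [
    {"tx":-40,"ty":-10,"tz":0,"wx":0,"wy":0,"wz":0,"gripper":1},
    {"tx":-80,"ty":-20,"tz":0,"wx":0,"wy":0,"wz":0,"gripper":1},
    {"tx":-120,"ty":-30,"tz":0,"wx":0,"wy":0,"wz":0,"gripper":1},
    {"tx":-160,"ty":-40,"tz":0,"wx":0,"wy":0,"wz":0,"gripper":1},
    {"tx":-200,"ty":-50,"tz":0,"wx":0,"wy":0,"wz":0,"gripper":1}
  ]
}}

```text
time: 2.27
position: [0.4974, -0.1607, 0.2231]
tool_rot: [1.918, 2.487, 0.002]
ft_force: [0.4, 0.9, 0.3]
grip_width: 1.001
grip_force: 0.0
```

```bash
python3 - <<'E'
from bench import ctrl
from h import *
tgt(ctrl,[.495,-.369,.2],.257)
E
```

```text
t 2.27 pos [ 0.4974 -0.1607  0.2231] yawy 0.257 F [0.4 0.9 0.3] grip 1.001 0.0
  shift [-200.8  -55.3   22.9] turn [ 0.002 -0.     0.   ]
```

>>> {"fn": "jog_arm", "kwargs": {
  "increments": [
    {"tx":-40,"ty":-11,"tz":4,"wx":0,"wy":0,"wz":0,"gripper":1},
    {"tx":-80,"ty":-22,"tz":8,"wx":0,"wy":0,"wz":0,"gripper":1},
    {"tx":-120,"ty":-33,"tz":12,"wx":0,"wy":0,"wz":0,"gripper":1},
    {"tx":-160,"ty":-44,"tz":16,"wx":0,"wy":0,"wz":0,"gripper":1},
    {"tx":-199,"ty":-55,"tz":20,"wx":0,"wy":0,"wz":0,"gripper":1}
  ]
}}

```text
time: 2.68
position: [0.4951, -0.3671, 0.2027]
tool_rot: [1.917, 2.488, 0.001]
ft_force: [0.9, 0.6, -0.1]
grip_width: 1.001
grip_force: 0.0
```

```bash
python3 - <<'E'
from bench import ctrl,vision
from h import *
im=vision.get_image("wrist");cv2.imwrite("pics/w1.png",im["color"])
d=vision.spot_in("wrist","carrier_orange");print([(np.round(x["bbox"]),x["conf"]) for x in d])
tgt(ctrl,[.495,-.369,.2],.257)
P=[[.4955,-.3697,.086]];print("predicted block top",w2p(im,P))
g=im["color"].astype(int);m=((g[...,2]-g[...,0])>60)
hsv=cv2.cvtColor(im["color"],cv2.COLOR_BGR2HSV)
for nm,m,z in(("black",g.max(2)<55,.024),):
    k=cv2.findContours(m.astype(np.uint8),0,2)[0]
    for q in sorted(k,key=cv2.contourArea)[-2:]:
        b=cv2.boxPoints(cv2.minAreaRect(q));w=p2w(im,b,z);print(nm,b.round(0).tolist(),w.mean(0).round(4),[round(float(np.linalg.norm(w[i]-w[i-1])),4) for i in range(4)],np.arctan2(*(w[1]-w[0])[1::-1]).round(3))
E
```

```text
[(array([436., 219., 547., 321.]), 0.9), (array([111.,   0., 247.,  75.]), 0.71), (array([ 67., 233., 179., 327.]), 0.64)]
t 2.78 pos [ 0.4908 -0.3735  0.2016] yawy 0.246 F [-0.4 -0.   1. ] grip 0.999 0.0
  shift [3.3 5.1 1.6] turn [-0.005  0.005 -0.011]
predicted block top [[323.8934915  244.07533939]]
black [[429.0, 302.0], [638.0, 291.0], [643.0, 385.0], [434.0, 395.0]] [ 0.7625 -0.4402  0.024 ] [0.119, 0.2324, 0.1306, 0.259] 0.297
black [[-0.0, 294.0], [639.0, 294.0], [639.0, 479.0], [0.0, 479.0]] [ 0.5447 -0.5784  0.024 ] [0.2946, 0.6958, 0.293, 0.8776] 0.258
```

View pics/w1.png

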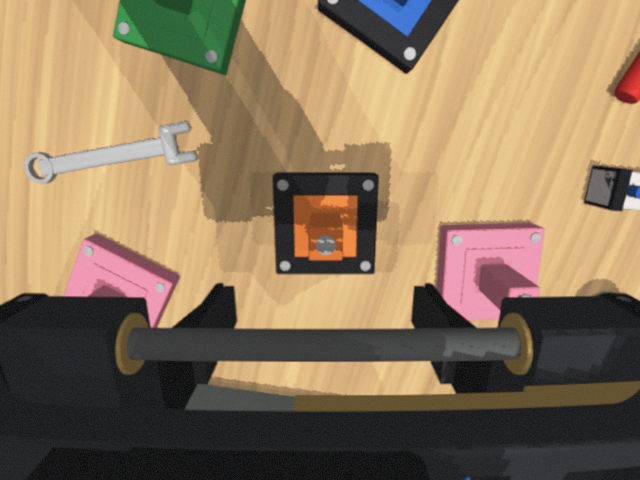

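The wrist picture shows the orange-block carrier centred at about (326,223), block top at (325,244) against a prediction of (324,244), square to the gripper. The pink look-alikes are at each side, at (490,270) and (120,280).

>>> {"fn": "jog_arm", "kwargs": {
  "increments": [
    {"tx":0,"ty":0,"tz":20,"wx":0,"wy":0,"wz":0,"gripper":1},
    {"tx":0,"ty":0,"tz":40,"wx":0,"wy":0,"wz":0,"gripper":1},
    {"tx":0,"ty":0,"tz":55,"wx":0,"wy":0,"wz":0,"gripper":1},
    {"tx":0,"ty":0,"tz":65,"wx":0,"wy":0,"wz":0,"gripper":1},
    {"tx":0,"ty":0,"tz":65,"wx":0,"wy":0,"wz":0,"gripper":1}
  ]
}}

```text
time: 3.2
position: [0.4942, -0.3637, 0.1354]
tool_rot: [-1.915, -2.485, 0.0]
ft_force: [0.6, 0.4, 0.0]
grip_width: 0.997
grip_force: 0.0
```

```bash
python3 - <<'E'
from bench import ctrl
from h import *
tgt(ctrl,[.4955,-.3697,.042],.257)
E
```

```text
t 3.2 pos [ 0.4942 -0.3637  0.1354] yawy 0.258 F [0.6 0.4 0. ] grip 0.997 0.0
  shift [-6.4 -0.  93.3] turn [-0.003 -0.003  0.001]
```

>>> {"fn": "jog_arm", "kwargs": {
  "increments": [
    {"tx":-4,"ty":0,"tz":30,"wx":0,"wy":0,"wz":0,"gripper":1},
    {"tx":-4,"ty":0,"tz":55,"wx":0,"wy":0,"wz":0,"gripper":1},
    {"tx":-4,"ty":0,"tz":75,"wx":0,"wy":0,"wz":0,"gripper":1},
    {"tx":-4,"ty":0,"tz":90,"wx":0,"wy":0,"wz":0,"gripper":1},
    {"tx":-4,"ty":0,"tz":93,"wx":0,"wy":0,"wz":0,"gripper":1}
  ]
}}

```text
time: 3.62
position: [0.4953, -0.3678, 0.0428]
tool_rot: [-1.916, -2.486, 0.0]
ft_force: [0.0, 0.1, -0.5]
grip_width: 1.001
grip_force: 0.0
```

>>> {"fn": "jog_arm", "kwargs": {
  "increments": [
    {"tx":0,"ty":0,"tz":0,"wx":0,"wy":0,"wz":0,"gripper":1},
    {"tx":0,"ty":0,"tz":0,"wx":0,"wy":0,"wz":0,"gripper":1},
    {"tx":0,"ty":0,"tz":0,"wx":0,"wy":0,"wz":0,"gripper":0.6},
    {"tx":0,"ty":0,"tz":0,"wx":0,"wy":0,"wz":0,"gripper":0.2},
    {"tx":0,"ty":0,"tz":0,"wx":0,"wy":0,"wz":0,"gripper":0.2}
  ],
  "grip_force": 30
}}

```text
time: 4.03
position: [0.4967, -0.3695, 0.0457]
tool_rot: [1.917, 2.487, 0.001]
ft_force: [-0.4, -0.3, -0.6]
grip_width: 0.852
grip_force: 0.0
```

>>> {"fn": "jog_arm", "kwargs": {
  "increments": [
    {"tx":0,"ty":0,"tz":0,"wx":0,"wy":0,"wz":0,"gripper":0.1},
    {"tx":0,"ty":0,"tz":0,"wx":0,"wy":0,"wz":0,"gripper":0.1},
    {"tx":0,"ty":0,"tz":0,"wx":0,"wy":0,"wz":0,"gripper":0.1},
    {"tx":0,"ty":0,"tz":0,"wx":0,"wy":0,"wz":0,"gripper":0.1},
    {"tx":0,"ty":0,"tz":0,"wx":0,"wy":0,"wz":0,"gripper":0.1}
  ]
}}

```text
time: 4.45
position: [0.496, -0.3691, 0.0445]
tool_rot: [-1.918, -2.488, -0.0]
ft_force: [-0.5, 0.4, -0.1]
grip_width: 0.478
grip_force: 0.0
```

```bash
python3 - <<'E'
from bench import ctrl
from h import *
tgt(ctrl,[.4955,-.3697,.042],.257)
L=np.array([.5645,.130]);a=-.045
m=L+(-.115)*np.array([np.cos(a),np.sin(a)]);print("mouth",m)
E
```

```text
t 4.45 pos [ 0.496  -0.3691  0.0445] yawy 0.257 F [-0.5  0.4 -0.1] grip 0.478 0.0
  shift [-0.4 -0.7  2.5] turn [-0. -0. -0.]
mouth [0.44961642 0.13517325]
```

>>> {"fn": "jog_arm", "kwargs": {
  "increments": [
    {"tx":0,"ty":0,"tz":0,"wx":0,"wy":0,"wz":0,"gripper":0.1},
    {"tx":0,"ty":0,"tz":0,"wx":0,"wy":0,"wz":0,"gripper":0.1},
    {"tx":0,"ty":0,"tz":0,"wx":0,"wy":0,"wz":0,"gripper":0.1},
    {"tx":0,"ty":0,"tz":0,"wx":0,"wy":0,"wz":0,"gripper":0.1},
    {"tx":0,"ty":0,"tz":0,"wx":0,"wy":0,"wz":0,"gripper":0.1}
  ],
  "grip_force": 40
}}

```text
time: 4.87
position: [0.4962, -0.3691, 0.0445]
tool_rot: [1.918, 2.488, 0.0]
ft_force: [0.3, 0.5, -0.7]
grip_width: 0.316
grip_force: 40.0
```

>>> {"fn": "jog_arm", "kwargs": {
  "increments": [
    {"tx":0,"ty":0,"tz":-10,"wx":0,"wy":0,"wz":0,"gripper":0.1},
    {"tx":0,"ty":0,"tz":-40,"wx":0,"wy":0,"wz":0,"gripper":0.1},
    {"tx":0,"ty":0,"tz":-75,"wx":0,"wy":0,"wz":0,"gripper":0.1},
    {"tx":0,"ty":0,"tz":-110,"wx":0,"wy":0,"wz":0,"gripper":0.1},
    {"tx":0,"ty":0,"tz":-135,"wx":0,"wy":0,"wz":0,"gripper":0.1}
  ]
}}

```text
time: 5.28
position: [0.4961, -0.37, 0.183]
tool_rot: [1.918, 2.485, 0.0]
ft_force: [0.5, 0.4, -1.7]
grip_width: 0.314
grip_force: 40.0
```

```bash
python3 - <<'E'
from bench import ctrl,vision
from h import *
im=vision.get_image("wrist");cv2.imwrite("pics/w2.png",im["color"])
tgt(ctrl,[.46,-.05,.18],-.045)
tgt(ctrl,[.4496,.1352,.18],-.045)
E
```

```text
t 5.33 pos [ 0.4981 -0.3717  0.1878] yawy 0.256 F [ 0.9 -1.5 -0.1] grip 0.319 40.0
  shift [320.9  44.6   6. ] turn [0.008 0.005 0.301]
t 5.33 pos [ 0.4981 -0.3717  0.1878] yawy 0.256 F [ 0.9 -1.5 -0.1] grip 0.319 40.0
  shift [502.7  81.5   5.1] turn [0.008 0.005 0.301]
```

View pics/w2.png

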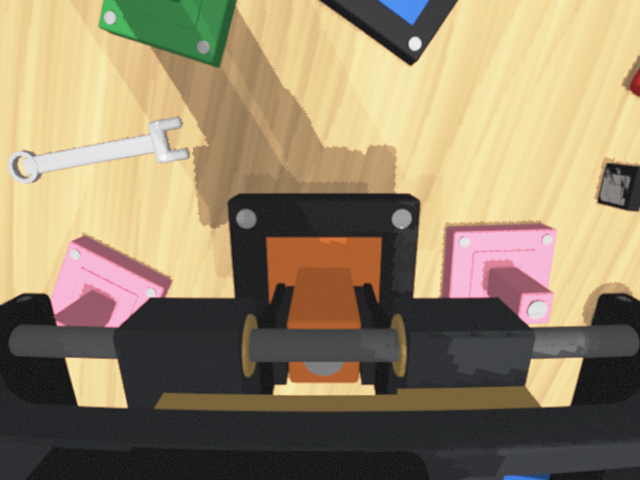

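The wrist picture shows the carrier held and lifted, with the block between the pads at (325,330) and the plate level and square to the gripper.

>>> {"fn": "jog_arm", "kwargs": {
  "increments": [
    {"tx":25,"ty":4,"tz":0,"wx":0,"wy":0,"wz":0,"gripper":0.1},
    {"tx":60,"ty":10,"tz":0,"wx":0,"wy":0,"wz":0,"gripper":0.1},
    {"tx":95,"ty":15,"tz":0,"wx":0,"wy":0,"wz":0,"gripper":0.1},
    {"tx":130,"ty":21,"tz":0,"wx":0,"wy":0,"wz":0,"gripper":0.1},
    {"tx":165,"ty":27,"tz":0,"wx":0,"wy":0,"wz":0,"gripper":0.1}
  ]
}}

```text
time: 5.75
position: [0.4792, -0.2013, 0.1794]
tool_rot: [-1.919, -2.486, 0.0]
ft_force: [0.4, 0.3, -2.4]
grip_width: 0.319
grip_force: 40.0
```

>>> {"fn": "jog_arm", "kwargs": {
  "increments": [
    {"tx":35,"ty":6,"tz":0,"wx":0,"wy":0,"wz":0,"gripper":0.1},
    {"tx":70,"ty":12,"tz":0,"wx":0,"wy":0,"wz":0,"gripper":0.1},
    {"tx":105,"ty":17,"tz":0,"wx":0,"wy":0,"wz":0,"gripper":0.1},
    {"tx":140,"ty":23,"tz":0,"wx":0,"wy":0,"wz":0,"gripper":0.1},
    {"tx":175,"ty":29,"tz":0,"wx":0,"wy":0,"wz":0,"gripper":0.1}
  ]
}}

```text
time: 6.17
position: [0.4629, -0.0248, 0.1798]
tool_rot: [-1.919, -2.487, -0.001]
ft_force: [0.8, 0.7, -2.5]
grip_width: 0.32
grip_force: 40.0
```

>>> {"fn": "jog_arm", "kwargs": {
  "increments": [
    {"tx":35,"ty":6,"tz":0,"wx":0,"wy":0,"wz":0.06,"gripper":0.1},
    {"tx":70,"ty":12,"tz":0,"wx":0,"wy":0,"wz":0.12,"gripper":0.1},
    {"tx":105,"ty":17,"tz":0,"wx":0,"wy":0,"wz":0.18,"gripper":0.1},
    {"tx":140,"ty":22,"tz":0,"wx":0,"wy":0,"wz":0.24,"gripper":0.1},
    {"tx":160,"ty":25,"tz":0,"wx":0,"wy":0,"wz":0.302,"gripper":0.1}
  ]
}}

```text
time: 6.58
position: [0.4459, 0.139, 0.1796]
tool_rot: [-2.269, -2.171, -0.001]
ft_force: [-0.3, -0.1, -2.1]
grip_width: 0.32
grip_force: 40.0
```

>>> {"fn": "jog_arm", "kwargs": {
  "increments": [
    {"tx":0,"ty":0,"tz":0,"wx":0,"wy":0,"wz":0,"gripper":0.1},
    {"tx":0,"ty":0,"tz":0,"wx":0,"wy":0,"wz":0,"gripper":0.1},
    {"tx":0,"ty":0,"tz":0,"wx":0,"wy":0,"wz":0,"gripper":0.1},
    {"tx":0,"ty":0,"tz":0,"wx":0,"wy":0,"wz":0,"gripper":0.1},
    {"tx":0,"ty":0,"tz":0,"wx":0,"wy":0,"wz":0,"gripper":0.1}
  ]
}}

```text
time: 7.0
position: [0.4476, 0.1335, 0.1796]
tool_rot: [2.273, 2.168, 0.0]
ft_force: [-0.7, -0.2, -2.5]
grip_width: 0.321
grip_force: 40.0
```

```bash
python3 - <<'E'
from bench import ctrl
from h import *
tgt(ctrl,[.4496,.1352,.075],-.045)
E
```

```text
t 7.0 pos [0.4476 0.1335 0.1796] yawy -0.047 F [-0.7 -0.2 -2.5] grip 0.321 40.0
  shift [  1.7   1.9 104.6] turn [ 0.     0.    -0.002]
```

>>> {"fn": "jog_arm", "kwargs": {
  "increments": [
    {"tx":2,"ty":2,"tz":25,"wx":0,"wy":0,"wz":0,"gripper":0.1},
    {"tx":2,"ty":2,"tz":50,"wx":0,"wy":0,"wz":0,"gripper":0.1},
    {"tx":2,"ty":2,"tz":75,"wx":0,"wy":0,"wz":0,"gripper":0.1},
    {"tx":2,"ty":2,"tz":95,"wx":0,"wy":0,"wz":0,"gripper":0.1},
    {"tx":2,"ty":2,"tz":103,"wx":0,"wy":0,"wz":0,"gripper":0.1}
  ]
}}

```text
time: 7.42
position: [0.4475, 0.1352, 0.0739]
tool_rot: [-2.272, -2.168, 0.007]
ft_force: [0.8, -0.2, -2.3]
grip_width: 0.321
grip_force: 40.0
```

```bash
python3 - <<'E'
from bench import ctrl,vision
from h import *
a=vision.get_image("scene")["color"];b=vision.get_image("wrist")["color"]
cv2.imwrite("pics/m1.png",np.hstack([cv2.resize(a[230:450,330:530],(400,440)),cv2.resize(b,(400,300))[:, :] if 0 else np.vstack([cv2.resize(b,(400,300)),np.zeros((140,400,3),np.uint8)])]))
tgt(ctrl,[.4496,.1352,.0565],-.045)
E
```

```text
t 7.52 pos [0.4484 0.1357 0.0754] yawy -0.046 F [ 0.4  0.6 -1.4] grip 0.318 40.0
  shift [-0.4  1.3 18.9] turn [-0.003  0.002 -0.001]
```

View pics/m1.png

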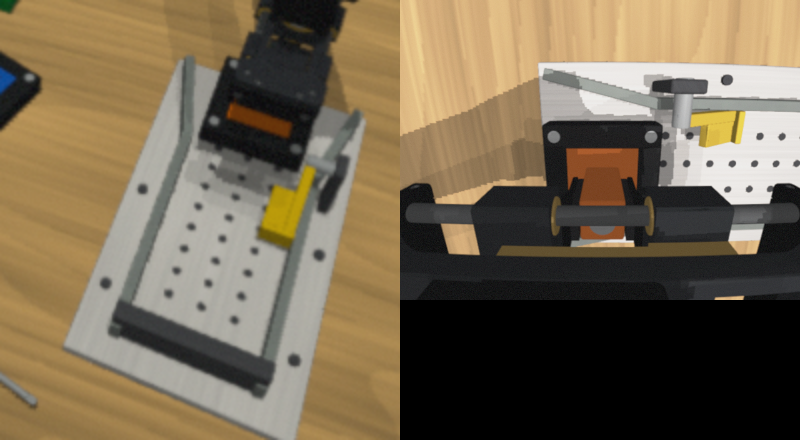

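The scene part on the left shows the carrier at about (260,125), between the flared rails and clear of the catch at (290,205). The wrist part agrees. Now I set it down.

>>> {"fn": "jog_arm", "kwargs": {
  "increments": [
    {"tx":0,"ty":1,"tz":8,"wx":0,"wy":0,"wz":0,"gripper":0.1},
    {"tx":0,"ty":1,"tz":14,"wx":0,"wy":0,"wz":0,"gripper":0.1},
    {"tx":0,"ty":1,"tz":17,"wx":0,"wy":0,"wz":0,"gripper":0.1},
    {"tx":0,"ty":1,"tz":19,"wx":0,"wy":0,"wz":0,"gripper":0.1},
    {"tx":0,"ty":1,"tz":19,"wx":0,"wy":0,"wz":0,"gripper":0.1}
  ]
}}

```text
time: 7.93
position: [0.4504, 0.1369, 0.0575]
tool_rot: [-2.271, -2.171, 0.0]
ft_force: [0.5, -0.1, -2.9]
grip_width: 0.317
grip_force: 40.0
```

>>> {"fn": "jog_arm", "kwargs": {
  "increments": [
    {"tx":0,"ty":0,"tz":0,"wx":0,"wy":0,"wz":0,"gripper":0.1},
    {"tx":0,"ty":0,"tz":0,"wx":0,"wy":0,"wz":0,"gripper":0.1},
    {"tx":0,"ty":0,"tz":0,"wx":0,"wy":0,"wz":0,"gripper":0.1},
    {"tx":0,"ty":0,"tz":0,"wx":0,"wy":0,"wz":0,"gripper":0.1},
    {"tx":0,"ty":0,"tz":0,"wx":0,"wy":0,"wz":0,"gripper":0.1}
  ]
}}

```text
time: 8.35
position: [0.4505, 0.137, 0.0577]
tool_rot: [2.271, 2.171, 0.001]
ft_force: [-0.4, 0.3, -2.9]
grip_width: 0.316
grip_force: 40.0
```

```bash
python3 - <<'E'
from bench import ctrl
from h import *
tgt(ctrl,[.5645+.085,.130-.0038,.0565],-.045)
E
```

```text
t 8.35 pos [0.4505 0.137  0.0577] yawy -0.045 F [-0.4  0.3 -2.9] grip 0.316 40.0
  shift [ -1.8 199.3   1.3] turn [ 0. -0.  0.]
```

>>> {"fn": "jog_arm", "kwargs": {
  "increments": [
    {"tx":-1,"ty":0,"tz":1,"wx":0,"wy":0,"wz":0,"gripper":0.1},
    {"tx":-1,"ty":0,"tz":1.5,"wx":0,"wy":0,"wz":0,"gripper":0.1},
    {"tx":-1,"ty":0,"tz":2,"wx":0,"wy":0,"wz":0,"gripper":0.1},
    {"tx":-1,"ty":0,"tz":2,"wx":0,"wy":0,"wz":0,"gripper":0.1},
    {"tx":-1,"ty":0,"tz":2,"wx":0,"wy":0,"wz":0,"gripper":0.1}
  ]
}}

```text
time: 8.77
position: [0.4505, 0.1359, 0.0564]
tool_rot: [-2.271, -2.171, -0.0]
ft_force: [-3.6, 0.3, 5.7]
grip_width: 0.32
grip_force: 40.0
```

>>> {"fn": "jog_arm", "kwargs": {
  "increments": [
    {"tx":0,"ty":8,"tz":0,"wx":0,"wy":0,"wz":0,"gripper":0.1},
    {"tx":0,"ty":20,"tz":0,"wx":0,"wy":0,"wz":0,"gripper":0.1},
    {"tx":0,"ty":32,"tz":0,"wx":0,"wy":0,"wz":0,"gripper":0.1},
    {"tx":0,"ty":44,"tz":0,"wx":0,"wy":0,"wz":0,"gripper":0.1},
    {"tx":-1,"ty":56,"tz":0,"wx":0,"wy":0,"wz":0,"gripper":0.1}
  ]
}}

```text
time: 9.18
position: [0.5055, 0.1335, 0.0565]
tool_rot: [-2.268, -2.17, 0.002]
ft_force: [-7.1, 0.8, 11.2]
grip_width: 0.317
grip_force: 40.0
```

```bash
python3 - <<'E'
from bench import ctrl
from h import *
tgt(ctrl,[.5645+.085,.130-.0038,.0565],-.045)
E
```

```text
t 9.18 pos [0.5055 0.1335 0.0565] yawy -0.044 F [-7.1  0.8 11.2] grip 0.317 40.0
  shift [ -1.  144.2  -0.4] turn [-0.003 -0.001  0.001]
```

>>> {"fn": "jog_arm", "kwargs": {
  "increments": [
    {"tx":0,"ty":12,"tz":-0.5,"wx":0,"wy":0,"wz":0,"gripper":0.1},
    {"tx":0,"ty":24,"tz":-0.5,"wx":0,"wy":0,"wz":0,"gripper":0.1},
    {"tx":-0.5,"ty":36,"tz":-0.5,"wx":0,"wy":0,"wz":0,"gripper":0.1},
    {"tx":-0.5,"ty":48,"tz":-0.5,"wx":0,"wy":0,"wz":0,"gripper":0.1},
    {"tx":-1,"ty":60,"tz":-0.5,"wx":0,"wy":0,"wz":0,"gripper":0.1}
  ]
}}

```text
time: 9.6
position: [0.5659, 0.1294, 0.0565]
tool_rot: [-2.269, -2.171, 0.001]
ft_force: [-4.4, 0.2, 5.3]
grip_width: 0.32
grip_force: 40.0
```

```bash
python3 - <<'E'
from bench import ctrl,vision
from h import *
b=vision.get_image("scene")["color"];a=b[230:450,330:530];w=vision.get_image("wrist")["color"]
cv2.imwrite("pics/m2.png",np.hstack([cv2.resize(a,(400,440)),np.vstack([cv2.resize(w,(400,300)),np.zeros((140,400,3),np.uint8)])]))
tgt(ctrl,[.5645+.085,.130-.0038,.0565],-.045)
E
```

```text
t 9.7 pos [0.5686 0.1286 0.0566] yawy -0.046 F [1.9 0.2 1.2] grip 0.322 40.0
  shift [ 1.3 81.   0.4] turn [ 0.004 -0.    -0.001]
```

View pics/m2.png

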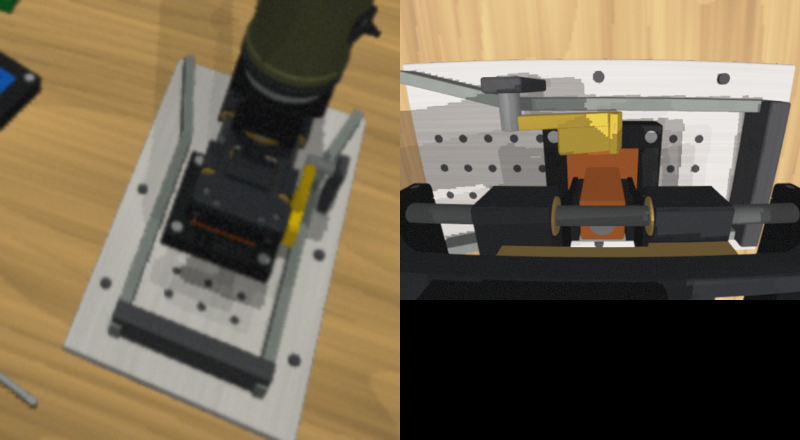

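The picture shows the carrier mid-lane, with the yellow catch riding on its plate at (590,130) in the wrist part and clear of the fingers. I'll keep sliding.

>>> {"fn": "jog_arm", "kwargs": {
  "increments": [
    {"tx":0.5,"ty":12,"tz":0,"wx":0,"wy":0,"wz":0,"gripper":0.1},
    {"tx":0.5,"ty":24,"tz":0,"wx":0,"wy":0,"wz":0,"gripper":0.1},
    {"tx":0.5,"ty":36,"tz":0,"wx":0,"wy":0,"wz":0,"gripper":0.1},
    {"tx":0.5,"ty":48,"tz":0,"wx":0,"wy":0,"wz":0,"gripper":0.1},
    {"tx":0.5,"ty":58,"tz":0,"wx":0,"wy":0,"wz":0,"gripper":0.1}
  ]
}}

```text
time: 10.12
position: [0.6234, 0.1271, 0.0565]
tool_rot: [-2.269, -2.17, 0.002]
ft_force: [-5.1, -0.1, 6.0]
grip_width: 0.32
grip_force: 40.0
```

>>> {"fn": "jog_arm", "kwargs": {
  "increments": [
    {"tx":0,"ty":6,"tz":0,"wx":0,"wy":0,"wz":0,"gripper":0.1},
    {"tx":0,"ty":11,"tz":0,"wx":0,"wy":0,"wz":0,"gripper":0.1},
    {"tx":0,"ty":15,"tz":0,"wx":0,"wy":0,"wz":0,"gripper":0.1},
    {"tx":0,"ty":18,"tz":0,"wx":0,"wy":0,"wz":0,"gripper":0.1},
    {"tx":0,"ty":20,"tz":0,"wx":0,"wy":0,"wz":0,"gripper":0.1}
  ]
}}

```text
time: 10.53
position: [0.6433, 0.126, 0.0565]
tool_rot: [-2.27, -2.17, 0.001]
ft_force: [-4.9, 0.3, 6.8]
grip_width: 0.318
grip_force: 40.0
```

```bash
python3 - <<'E'
from bench import ctrl
from h import *
tgt(ctrl,[.5645+.085,.130-.0038,.0565],-.045)
E
```

```text
t 10.53 pos [0.6433 0.126  0.0565] yawy -0.045 F [-4.9  0.3  6.8] grip 0.318 40.0
  shift [0.5 6.2 0. ] turn [-0.001 -0.     0.   ]
```

Easing forward until the stop is felt.

>>> {"fn": "jog_arm", "kwargs": {
  "increments": [
    {"tx":0,"ty":1.5,"tz":0,"wx":0,"wy":0,"wz":0,"gripper":0.1},
    {"tx":0,"ty":3,"tz":0,"wx":0,"wy":0,"wz":0,"gripper":0.1},
    {"tx":0,"ty":4,"tz":0,"wx":0,"wy":0,"wz":0,"gripper":0.1},
    {"tx":0,"ty":5,"tz":0,"wx":0,"wy":0,"wz":0,"gripper":0.1},
    {"tx":0,"ty":5,"tz":0,"wx":0,"wy":0,"wz":0,"gripper":0.1}
  ]
}}

```text
time: 10.95
position: [0.6483, 0.1258, 0.0565]
tool_rot: [-2.27, -2.17, 0.001]
ft_force: [-3.0, 0.1, 4.4]
grip_width: 0.322
grip_force: 40.0
```

```bash
python3 - <<'E'
from bench import ctrl,vision
from h import *
w=vision.get_image("wrist")["color"];cv2.imwrite("pics/m3.png",w)
tgt(ctrl,[.5645+.085,.130-.0038,.0565],-.045)
E
```

```text
t 11.0 pos [0.6483 0.1259 0.0565] yawy -0.045 F [-3.7 -0.2  4.6] grip 0.322 40.0
  shift [0.4 1.2 0. ] turn [-0.001 -0.001  0.   ]
```

View pics/m3.png

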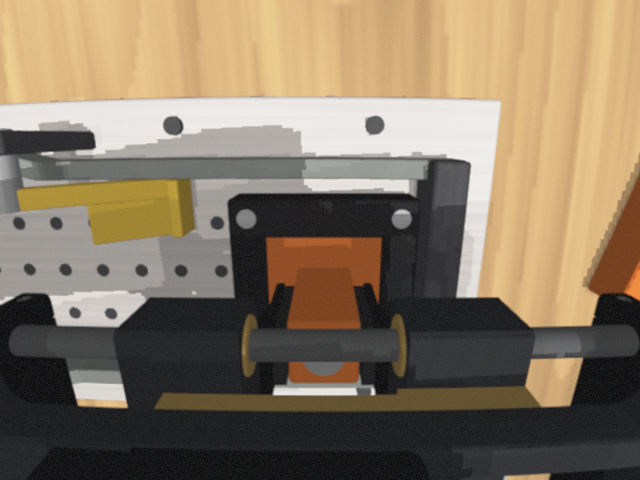

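The wrist picture shows the catch dropped behind the carrier, its heel at (185,205) and the plate edge at (230,250). The plate is up against the end stop at (430,230). I'll ease it the last bit, then release and lift.

>>> {"fn": "jog_arm", "kwargs": {
  "increments": [
    {"tx":0,"ty":1,"tz":0,"wx":0,"wy":0,"wz":0,"gripper":0.1},
    {"tx":0,"ty":2,"tz":0,"wx":0,"wy":0,"wz":0,"gripper":0.1},
    {"tx":0,"ty":2,"tz":0,"wx":0,"wy":0,"wz":0,"gripper":0.1},
    {"tx":0,"ty":2,"tz":0,"wx":0,"wy":0,"wz":0,"gripper":0.1},
    {"tx":0,"ty":2,"tz":0,"wx":0,"wy":0,"wz":0,"gripper":0.1}
  ]
}}

```text
time: 11.42
position: [0.6504, 0.1257, 0.0565]
tool_rot: [-2.27, -2.171, 0.0]
ft_force: [-4.0, 0.5, 4.9]
grip_width: 0.319
grip_force: 40.0
```

>>> {"fn": "jog_arm", "kwargs": {
  "increments": [
    {"tx":0,"ty":-1,"tz":0,"wx":0,"wy":0,"wz":0,"gripper":0.5},
    {"tx":0,"ty":-1,"tz":0,"wx":0,"wy":0,"wz":0,"gripper":0.5},
    {"tx":0,"ty":-1,"tz":0,"wx":0,"wy":0,"wz":0,"gripper":0.5},
    {"tx":0,"ty":-1,"tz":0,"wx":0,"wy":0,"wz":0,"gripper":0.5},
    {"tx":0,"ty":-1,"tz":0,"wx":0,"wy":0,"wz":0,"gripper":0.5}
  ]
}}

```text
time: 11.83
position: [0.6501, 0.1253, 0.0559]
tool_rot: [2.271, 2.171, 0.0]
ft_force: [-0.2, 1.0, 0.2]
grip_width: 0.489
grip_force: 0.0
```

>>> {"fn": "jog_arm", "kwargs": {
  "increments": [
    {"tx":0,"ty":0,"tz":0,"wx":0,"wy":0,"wz":0,"gripper":0.5},
    {"tx":0,"ty":0,"tz":0,"wx":0,"wy":0,"wz":0,"gripper":0.5},
    {"tx":0,"ty":0,"tz":-10,"wx":0,"wy":0,"wz":0,"gripper":0.5},
    {"tx":0,"ty":0,"tz":-30,"wx":0,"wy":0,"wz":0,"gripper":0.5},
    {"tx":0,"ty":0,"tz":-60,"wx":0,"wy":0,"wz":0,"gripper":0.5}
  ]
}}

```text
time: 12.25
position: [0.6481, 0.125, 0.1145]
tool_rot: [-2.269, -2.169, 0.008]
ft_force: [0.3, -0.6, 0.4]
grip_width: 0.497
grip_force: 0.0
```

>>> {"fn": "jog_arm", "kwargs": {
  "increments": [
    {"tx":0,"ty":0,"tz":-30,"wx":0,"wy":0,"wz":0,"gripper":0.5},
    {"tx":0,"ty":0,"tz":-60,"wx":0,"wy":0,"wz":0,"gripper":0.5},
    {"tx":0,"ty":0,"tz":-80,"wx":0,"wy":0,"wz":0,"gripper":0.5},
    {"tx":0,"ty":0,"tz":-90,"wx":0,"wy":0,"wz":0,"gripper":0.5},
    {"tx":0,"ty":0,"tz":-90,"wx":0,"wy":0,"wz":0,"gripper":0.5}
  ]
}}

```text
time: 12.67
position: [0.6517, 0.1255, 0.2096]
tool_rot: [2.269, 2.169, 0.008]
ft_force: [0.0, 0.3, 1.0]
grip_width: 0.502
grip_force: 0.0
```

```bash
python3 - <<'E'
from bench import ctrl,vision
from h import *
w=vision.get_image("wrist")["color"];s=vision.get_image("scene")["color"]
cv2.imwrite("pics/m4.png",np.hstack([cv2.resize(s[230:450,330:530],(400,440)),np.vstack([cv2.resize(w,(400,300)),np.zeros((140,400,3),np.uint8)])]))
tgt(ctrl,[.5645+.085,.130-.0038,.0565],-.045)
E
```

```text
t 12.77 pos [0.6497 0.1254 0.2054] yawy -0.045 F [-0.1 -0.8 -1. ] grip 0.5 0.0
  shift [ 9.000e-01 -1.000e-01  1.489e+02] turn [-0.001  0.    -0.   ]
```

View pics/m4.png

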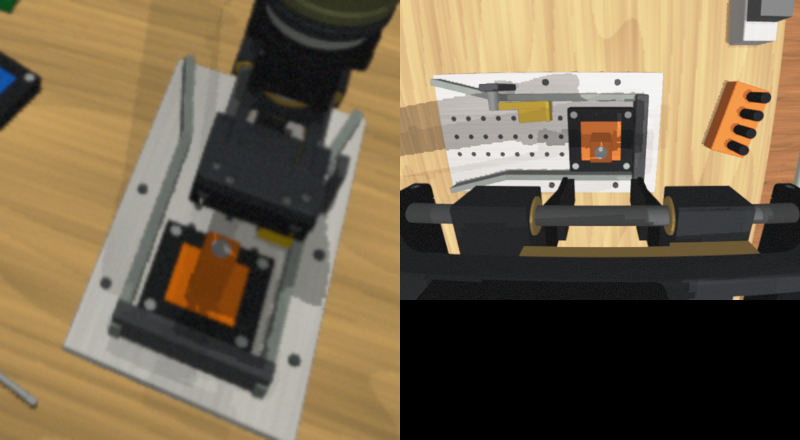

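The picture shows the carrier standing free against the end stop, at (600,140) in the wrist part. The catch is down behind it at (535,110), and the gripper is clear.

```bash
python3 -c "
from bench import ctrl
print(ctrl.close_job())"
```

```text
the job is handed in; nothing more can be done
None
```

I handed the job in at about 13 s: the orange-block carrier is home against the end stop and released, the catch has dropped behind it, and I didn't move the blue-block carrier; the hand-in returned no verdict.

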